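Wind the sausage filler's piston out of its barrel and lift the barrel off for washing

TASK

Take the barrel off the sausage filler for washing: turn the crank counter-clockwise to wind the piston back until it slips out of the barrel's mouth and the crank suddenly goes light, and stop there without running the piston hard into the gear case. Then lift the barrel straight up out of its cradle and lay it down lengthwise in the middle of the steel tray, leaving the plate, the pepper mill and the spice jar where they stand.

Things in the scene. Friction and masses are not known exactly. Their poses are not given: they have to be found in the camera images.
- filler: Hand-cranked sausage filler, fixed; aluminium base 100 x 290 mm. Origin on the worktop below the barrel's mouth, z up, y along the barrel's axis from nozzle to gear case (base from y = -157 to +133, x = +-50 mm). As the barrel's flange is held by lugs behind it and its nozzle by a front plate, the barrel comes out only straight up, and only once the piston has left its mouth
- cradle (a point): Point of the filler on the axis of the seated barrel, at the middle of its tube, 60 mm above the worktop (filler's y = -61 mm; the filler's axes). V saddles, 12 mm wide, carry the barrel from below 40 mm in front of and 37 mm behind this point; between them its sides are free down to 20 mm above the worktop. Lifted 60 mm, the barrel is clear of all but gear case, crank and knob
- nozzle_slot (a point): Middle of the slot of the front plate in which the nozzle lies: 34 mm wide, open at the top; plate 7 mm thick, 90 mm wide, 71 mm high (filler's y = -139.5 mm). The lugs behind the flange, at filler's y = 0 to 11 mm and x = +-33 to 49 mm, are 73 mm high. The barrel has up to 4 mm play lengthwise
- gear_case: White gear case, 84 x 74 x 80 mm, top 98 mm above the worktop, fixed to the filler; origin as the filler's, its middle at y = +82 mm. A toothed rack runs through it along the barrel's axis with the piston (51 mm across, rubber gasket) on its front end; its tail comes out behind, up to 235 mm from the mouth. A steel buffer on the case's front is the piston's end stop
- crank_axis (a point): Point on the crank's upright axis above the gear case, at the height of the knob's middle (148 mm above the worktop); fixed to the filler, with its axes. Counter-clockwise seen from above winds the piston back, 40 mm a turn; it starts unseen inside the barrel, 0.5 to 2.1 turns before it leaves the mouth, and hits the end stop about 0.7 turn after that
- knob_grip (a point): Middle of the crank's upright black knob, 25 mm across, 120 to 172 mm above the worktop, turning freely on its pin; it goes round the axis in a level circle of 60 mm radius, steel arm below it. It takes about 5 to 10 N along the circle, felt best in slow motion, while the gasket drags in the barrel, 1 to 2 N once the piston is out; 0.1 to 0.3 turn more then leaves clearance
- barrel: Steel barrel, loose, 0.3 to 0.5 kg: tube 64 mm across, 120 mm long, mouth with a 74 mm flange; at the other end an eight-sided nut 72 mm over its flats and a nozzle 25 mm across. Origin on the axis at mid tube, y axis to the mouth (mouth +60, nut's end -72, nozzle's tip -112 mm). Grip across the tube near the middle. Lying on nut and flange its axis is 37 mm up
- barrel_mid (a point): Point on the barrel's axis at the middle of its whole length of 172 mm (26 mm from the barrel's origin towards the nozzle); the barrel's axes
- steel_tray: Pressed steel tray, loose, 165 x 280 mm over the rim, long side along its y axis, origin at the centre of its underside; flat floor 136 x 224 mm, 2 mm above the worktop; no wall that would stop the barrel. It stands to the left or to the right of the filler
- plate: Green plate, 200 mm across, 23 mm high, on the other side of the filler; leave it. Origin at its foot
- pepper_mill: Wooden pepper mill, 58 mm across, 170 mm tall, standing behind the filler; leave it. Origin at its foot
- spice_jar: Spice jar with a red cap, 45 mm across, 109 mm tall, standing in front of the filler; leave it. Origin at its foot

How it is judged:
On the way:
1. the barrel is lifted out of its cradle, its axis more than 110 mm above the worktop (height (world z) of barrel above 0.11 m), for 0.1 s.
At the end, for the whole second after the job is handed in: The barrel lies on the steel tray at rest and let go: the middle of its whole length within 35 mm across and 45 mm along of the tray's centre, its axis within 0.25 rad of the tray's long side (either end foremost) and no more than 46 mm above the tray's underside; the tray stands on the worktop (x of barrel_mid in the frame of steel_tray between -0.035 and 0.035 m and y of barrel_mid in the frame of steel_tray between -0.045 and 0.045 m and angle between the y axis of barrel and the y axis of steel_tray, either way round below 0.25 rad and z of barrel in the frame of steel_tray below 0.046 m and height (world z) of steel_tray below 0.01 m and linear speed of barrel below 0.02 m/s); the robot touches nothing.
It fails at once if the gear case is struck or pushed with more than 20 N (the piston run hard into it, or the robot against it) (contact force between gear_case and anything else above 20 N).
It fails at once if the plate is moved by more than 40 mm (distance of plate from where it was at the start of the episode above 0.04 m).
It fails at once if the pepper mill is moved by more than 30 mm (distance of pepper_mill from where it was at the start of the episode above 0.03 m).
It fails at once if the spice jar is moved by more than 30 mm (distance of spice_jar from where it was at the start of the episode above 0.03 m).
It also fails if it takes over 72 s, if anything falls off the work surface, if the arm or the gripper's body presses on something with over 40 N, if the wrist force passes 120 N, or if a joint passes its speed limit or range.

ROBOT

A 6-joint arm with a two-finger parallel gripper is mounted at the origin on a cart in front of the work surface, level with it; the furniture and walls round the work are solid. World frame = base frame: x ahead of the robot, y to its left, z up, the work surface at z = 0. Lengths are in m, angles in rad, forces in N, time in s.
With the tool pointing down it reaches from about 0.35 to 0.775 m from the base axis. Payload 7.3 kg.
Tool frame: the origin (TCP) lies midway between the tips of the shut fingers; the grasp point (between the pads) lies ctrl.hold_point_z behind it (ctrl.hold_point_z is the distance from the TCP to the grasp point, in m); z points along the fingers, y is the line along which they close (so a half turn about z gives the same grasp; the last joint's range is limited). The gripper opens to 92 mm and grips with 3 to 60 N. Pads are 19 mm wide; open, the fingers measure 130 mm over their backs; the gripper's body (75 mm by 190 mm) begins 47 mm behind the grasp point.
Start: joints at [1.185, 0.342, 1.524, -0, 1.275, -0.146], TCP at [0.125, 0.51, 0.227] pointing down, gripper open.
Joint ranges: [-2.53, 2.53], [-0.77, 2.02], [0.04, 2.7], [-1, 4.14], [0.28, 2.66], [-3.11, 3.11]. Speed limits (rad/s): [2.57, 2.57, 3.14, 3.14, 3.14, 3.14].

INTERFACE

Orientations are given as a rotation vector (axis times angle).
In Python, from plant import get_state, cams, workorder, ctrl gives the robot as it stands. The module is installed in compiled form; this text tells all that it offers.
- The arm moves only by the tool servo_tool, never from a script. Its argument "deltas" is a list that holds one entry, the list of rows, each a list of 7 numbers: the shift along the tool's x, y, z in mm, then the turn, a rotation vector about the tool's x, y, z in degrees, then the opening, from -1 (shut) to 1 (fully open). A call has 1 to 12 rows; each row is the pose to reach, as a shift and turn from the pose commanded when the call began, along the tool's axes at that moment; what a row does not reach only later rows make up. A row lasts 1/10 s, in which the tool goes at most 50 mm and 8.59 degrees, less where a joint would pass 70% of its speed; a pose out of reach is approached as far as the arm can. A call with a gripper value outside its range is refused whole. The fingers move at their own pace and stop on an object; "force" is the grip in N (left out, the last holds). Time passes only in rows, so rows that repeat a pose let the fingers close. It gives the time, the measured TCP pose, the force, the opening and the grip force at its end, in the units of the state.
- get_state(): the state, without advancing time (a new reading comes with each control period).
- cams.camera(name): name is "scene" or "top"; returns a dict with "color" (384x512x3 uint8, red, green, blue), "intrinsics" (3x3 intrinsics, pixels), "eye" and "rotation" of the camera in the world. Camera axes: x right, y down, z forward; pixel columns grow to the right and rows downward; lengths in m; the calibration is good to about 2 mm. A picture is of the moment at which its call begins. There is no depth.
- workorder.hand_in(): hands the job in; it is judged then, once.
The state is a dict: "t": time; "joint_positions": joint angles; "qd": joint speeds; "tau": joint torques, N m; "tcp_pos": TCP position; "ee_rot": TCP orientation; "force": force on the tool from outside, world axes, zero at the start; "moment": the same for the moment, N m; "gripper_width": opening from 0.0 (shut) to 1.0 (fully open); "grasp_force": force on a finger pad.
Only numpy, scipy, OpenCV 4.12 (cv2) and the standard library are available. Lean on these libraries where they do the work, as an engineer would, in place of code of your own. Each camera call takes 0.05 s, during which the arm holds its last target. There are 200 camera calls.

## Working session

There is one attempt and no reset: what is moved stays moved. The work goes in short steps, Python scripts to look and compute and a tool call to move; the robot and the scene stay as the last step left them, time stands still between calls to the robot, and variables do not carry over. Pictures are saved under pics/ and viewed, at most 10 in all, crops included, and the job is handed in when it is done.

Besides the shell and the picture viewer there is one more tool, called after "Emit:" by a JSON object that holds its "api" and its "payload", one argument or row to a line. servo_tool: Moves the arm, as the interface text tells. Its arguments: {"type":"object","properties":{"deltas":{"type":"array","items":{"type":"array","items":{"type":"array","items":{"type":"number"}}}},"force":{"type":"number"}},"required":["deltas"]}

```bash
mkdir -p pics; python3 - <<'E'
from plant import get_state,cams,ctrl
import cv2,json,numpy as np
print(ctrl.hold_point_z); s=get_state(); print(s)
for n in("scene","top"):
    c=cams.camera(n); cv2.imwrite(f"pics/{n}0.png",cv2.cvtColor(c["color"],cv2.COLOR_RGB2BGR))
    np.savez(f"{n}.npz",K=c["intrinsics"],e=c["eye"],R=c["rotation"]); print(c["intrinsics"],c["eye"],c["rotation"])
E
```

```text
0.0188
{'t': 0.0, 'joint_positions': array([ 1.18501787e+00,  3.42729894e-01,  1.52502586e+00, -2.61162445e-05,
        1.27537470e+00, -1.45998120e-01]), 'qd': array([-0.00121412,  0.00025003, -0.00165044,  0.00019344,  0.00031471,
       -0.0004061 ]), 'tau': array([-2.87878920e-04, -4.31246603e+01, -2.44207960e+01,  7.16341124e-02,
        5.62865508e-02, -1.06786770e-04]), 'tcp_pos': array([0.12451293, 0.50960389, 0.22603815]), 'ee_rot': array([-3.75686994e-01, -3.11866492e+00,  2.34070142e-03]), 'force': array([ 0.49283268, -0.69849359, -0.54705956]), 'moment': array([ 0.02809524,  0.00663978, -0.00627347]), 'grasp_force': 0.0, 'gripper_width': 1.0003562043351175}
[[411.14169841   0.         256.1381449 ]
 [  0.         411.14169841 190.59016629]
 [  0.           0.           1.        ]] [-0.52035353 -0.7500284   0.72213542] [-1.82402472  0.94532904 -0.60827338]
[[460.36836071   0.         257.35874313]
 [  0.         460.36836071 187.08782068]
 [  0.           0.           1.        ]] [ 0.27352147 -0.01564766  1.44469091] [-2.12132879  2.11402777 -0.19434924]
```

View pics/top0.png

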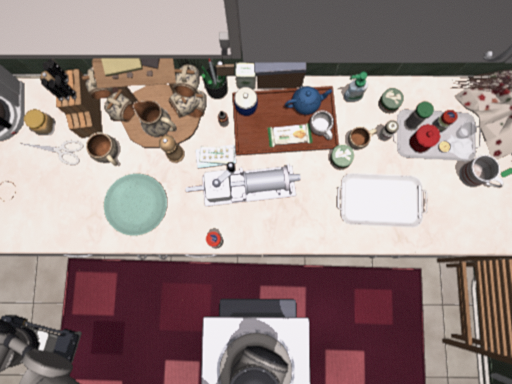

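View pics/scene0.png

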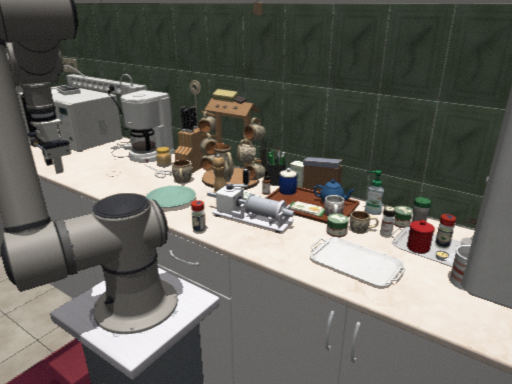

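```bash
cat >h.py <<'E'
import numpy as np,cv2
from scipy.spatial.transform import Rotation as Ro
def cam(n):
    d=np.load(f"{n}.npz"); return d["K"],d["e"],Ro.from_rotvec(d["R"]).as_matrix()
def px(n,P):
    K,e,R=cam(n); q=(np.atleast_2d(P)-e)@R@K.T; return q[:,:2]/q[:,2:]
def ground(n,uv,z):
    K,e,R=cam(n); d=np.c_[np.atleast_2d(uv),np.ones(len(np.atleast_2d(uv)))]@np.linalg.inv(K).T@R.T
    return e+d*((z-e[2])/d[:,2])[:,None]
E
python3 - <<'E'
from h import *
i=cv2.imread("pics/top0.png"); cv2.imwrite("pics/c1.png",cv2.resize(i[145:255,180:310],None,fx=6,fy=5.4*1.0,interpolation=cv2.INTER_CUBIC)[:600])
print(px("top",[[0,0,0],[.5,0,0],[.5,.2,0]]))
print(ground("top",[[382,200]],.02),ground("top",[[208,205],[293,197]],0.02))
# tray mask by brightness
hsv=cv2.cvtColor(i,cv2.COLOR_BGR2HSV)
E
```

```text
[[255.35637024 369.8688795 ]
 [256.14246198 203.3692968 ]
 [193.2169714  203.18333425]]
[[ 0.50870496 -0.39394024  0.02      ]] [[ 0.49124915  0.15050196  0.02      ]
 [ 0.51742281 -0.11575345  0.02      ]]
```

View pics/c1.png

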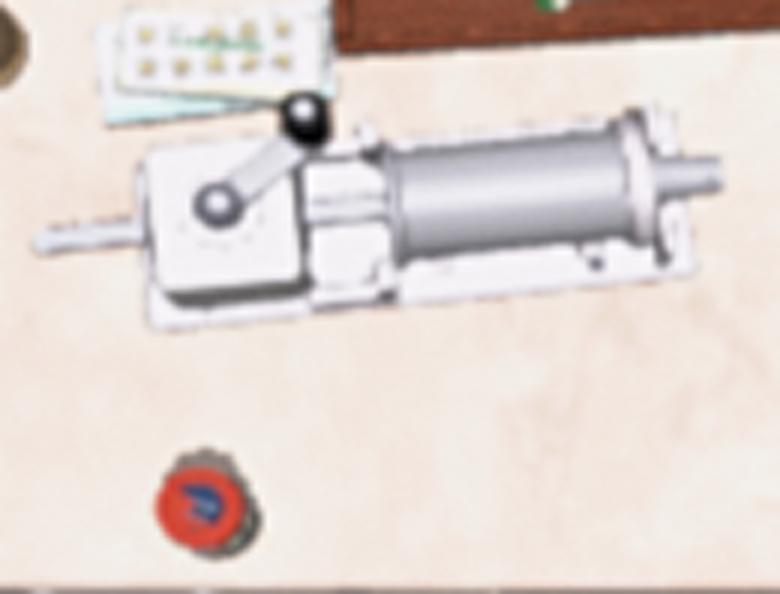

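```bash
python3 - <<'E'
from h import *
from scipy.optimize import least_squares
f=lambda a:np.array(a)/[6,5.4]+[180,145]
pts=np.array([[-.05,.133,.005],[-.05,-.157,.005],[0,-.173,.06],[-.042,.119,.098],[-.042,.045,.098],[.042,.119,.098]])
uv=f([[152,328],[695,270],[720,172],[163,290],[303,277],[147,152]])
W=lambda p,P:np.c_[p[0]+P[:,0]*np.cos(p[2])-P[:,1]*np.sin(p[2]),p[1]+P[:,0]*np.sin(p[2])+P[:,1]*np.cos(p[2]),P[:,2]]
r=least_squares(lambda p:(px("top",W(p,pts))-uv).ravel(),[.5,0,.0])
p=r.x;print(p,r.fun.reshape(-1,2).round(1)); np.save("fil.npy",p)
ax=W(p,np.array([[0,.082,.148]]))[0]; cr=W(p,np.array([[0,-.061,.06]]))[0]
k=ground("top",f([[303,113]]),.170)[0]; hub=ground("top",f([[218,203]]),.13)[0]
print("axis",ax,"hub",hub,"cradle",cr,"knob",k,"r",np.hypot(*(k-ax)[:2]),"ang",np.degrees(np.arctan2(k[1]-ax[1],k[0]-ax[0])))
i=cv2.imread("pics/top0.png")
hsv=cv2.cvtColor(i,cv2.COLOR_BGR2HSV)
# tray: outline corners
c=i[160:240,325:440].copy(); cv2.imwrite("pics/c2.png",cv2.resize(c,None,fx=6,fy=6,interpolation=cv2.INTER_CUBIC))
print(ground("scene",[[199,228]],0.0),ground("top",[[171,157]],.17),ground("top",[[214,238]],.109))
E
```

```text
[0.55371672 0.03427773 0.12630376] [[ 0.2  1.2]
 [ 0.6  0.8]
 [ 0.7 -0.6]
 [-0.9  0.4]
 [ 0.5 -0.2]
 [-1.1 -1.5]]
axis [0.54338733 0.11562454 0.148     ] hub [0.54056247 0.11497209 0.13      ] cradle [ 0.56140078 -0.02623637  0.06      ] knob [0.5809558  0.07166183 0.17      ] r 0.05782828207697679 ang -49.48434518919163
[[0.39348403 0.13782291 0.        ]] [[0.60679084 0.24233545 0.17      ]] [[0.38112006 0.12036734 0.109     ]]
```

View pics/c2.png

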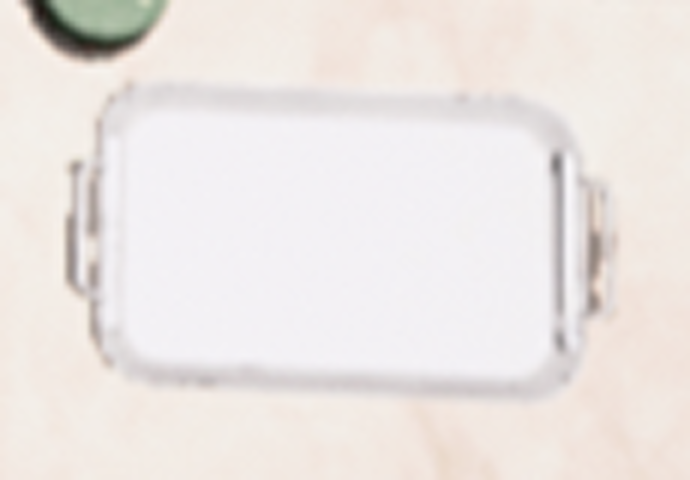

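```bash
cat >>h.py <<'E'
def go(target,yaw):
    "tool-frame shift (mm) and turn (deg) to put TCP at target, tool down, tool y at world angle yaw (rad)"
    from plant import get_state
    s=get_state(); R=Ro.from_rotvec(s["ee_rot"])
    Y=np.array([np.cos(yaw),np.sin(yaw),0]); Z=np.array([0,0,-1.]); T=Ro.from_matrix(np.c_[np.cross(Y,Z),Y,Z])
    return (R.inv().apply(np.array(target)-s["tcp_pos"])*1000).round(1),np.degrees((R.inv()*T).as_rotvec()).round(2)
E
python3 - <<'E'
from h import *
print(go([.581,.070,.25],.126))
E
```

```text
(array([-547.8, -318.7,  -23.5]), array([-8.000e-02,  4.000e-02,  6.904e+01]))
```

Emit:
{"api": "servo_tool", "payload": {
  "deltas": [
    [[-548, -319, -24, 0, 0, 69, 1], [-548, -319, -24, 0, 0, 69, 1], [-548, -319, -24, 0, 0, 69, 1], [-548, -319, -24, 0, 0, 69, 1], [-548, -319, -24, 0, 0, 69, 1], [-548, -319, -24, 0, 0, 69, 1], [-548, -319, -24, 0, 0, 69, 1], [-548, -319, -24, 0, 0, 69, 1], [-548, -319, -24, 0, 0, 69, 1], [-548, -319, -24, 0, 0, 69, 1], [-548, -319, -24, 0, 0, 69, 1], [-548, -319, -24, 0, 0, 69, 1]]
  ]
}}

```text
t: 1.3
tcp_pos: [0.5574, 0.0921, 0.2491]
ee_rot: [-2.076, -2.357, 0.0]
force: [1.2, 0.7, 0.5]
gripper_width: 0.996
grasp_force: 0.0
```

Emit:
{"api": "servo_tool", "payload": {
  "deltas": [
    [[0, 0, 0, 0, 0, 0, 1], [0, 0, 0, 0, 0, 0, 1]]
  ]
}}

```text
t: 1.5
tcp_pos: [0.5564, 0.093, 0.2484]
ee_rot: [-2.078, -2.354, 0.002]
force: [-0.3, -0.1, -0.4]
gripper_width: 0.997
grasp_force: 0.0
```

```bash
python3 - <<'E'
from h import *
from plant import get_state
print(get_state()["tcp_pos"],go([.581,.070,.139],.126))
E
```

```text
[0.55639997 0.09304988 0.24839685] (array([-26. ,  21.8, 109.3]), array([-0.11, -0.03, -0.09]))
```

Emit:
{"api": "servo_tool", "payload": {
  "deltas": [
    [[-26, 22, 20, 0, 0, 0, 1], [-26, 22, 50, 0, 0, 0, 1], [-26, 22, 80, 0, 0, 0, 1], [-26, 22, 109, 0, 0, 0, 1], [-26, 22, 109, 0, 0, 0, 1], [-26, 22, 109, 0, 0, 0, 1]]
  ]
}}

```text
t: 2.1
tcp_pos: [0.581, 0.072, 0.141]
ee_rot: [-2.074, -2.359, 0.0]
force: [0.2, -0.2, 0.4]
gripper_width: 0.999
grasp_force: 0.0
```

```bash
python3 - <<'E'
from h import *
from plant import cams
for n in("scene","top"):
    a=cv2.cvtColor(cams.camera(n)["color"],cv2.COLOR_RGB2BGR)
    u,v=px(n,[.56,.05,.12])[0].astype(int); c=a[v-55:v+55,u-70:u+70]
    globals()[n]=cv2.resize(c,(760,298) if 0 else (400,314),interpolation=cv2.INTER_CUBIC)
cv2.imwrite("pics/g1.png",np.hstack([scene,top]))
E
```

```text
(no output)
```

View pics/g1.png

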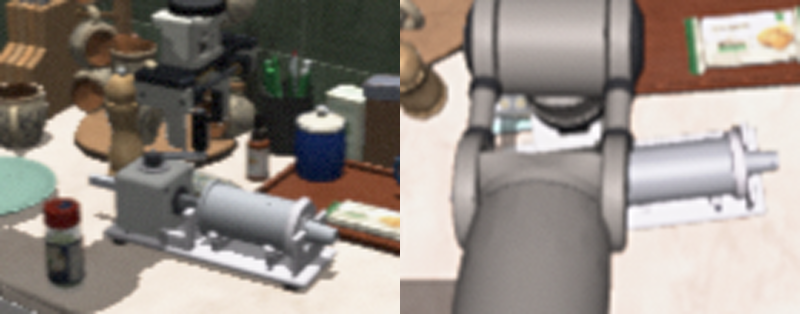

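The scene view (left half) shows the dark knob around (200,125) between the open fingers, and the mill at (125,120) is clear of the gripper. I'll close now.

Emit:
{"api": "servo_tool", "payload": {
  "deltas": [
    [[0, 0, 0, 0, 0, 0, -1], [0, 0, 0, 0, 0, 0, -1], [0, 0, 0, 0, 0, 0, -1], [0, 0, 0, 0, 0, 0, -1], [0, 0, 0, 0, 0, 0, -1], [0, 0, 0, 0, 0, 0, -1], [0, 0, 0, 0, 0, 0, -1], [0, 0, 0, 0, 0, 0, -1]]
  ],
  "force": 25
}}

```text
t: 3.0
tcp_pos: [0.5815, 0.0709, 0.1404]
ee_rot: [-2.076, -2.357, -0.0]
force: [-0.1, -0.5, 0.7]
gripper_width: 0.352
grasp_force: 0.0
```

Emit:
{"api": "servo_tool", "payload": {
  "deltas": [
    [[0, 0, 0, 0, 0, 0, -1], [0, 0, 0, 0, 0, 0, -1], [0, 0, 0, 0, 0, 0, -1], [0, 0, 0, 0, 0, 0, -1]]
  ]
}}

```text
t: 3.4
tcp_pos: [0.582, 0.0708, 0.1405]
ee_rot: [2.076, 2.357, 0.001]
force: [4.0, -0.8, -1.5]
gripper_width: 0.265
grasp_force: 25.0
```

```bash
python3 - <<'E'
from h import *
from plant import get_state
s=get_state();print(s["tcp_pos"],s["force"],s["moment"])
p=s["tcp_pos"][:2];ax=np.array([.5425,.1155]);d=p-ax;psi=.126
th=np.arctan2(d[1],d[0])-psi;print(np.hypot(*d),np.degrees(th))
for st in np.radians([0,60,120,180,240,300]):
    a=np.degrees(th+st); a0=th+st
    inc=np.radians([8,17,26,35,43,48,51,53,55,57,59,60])
    print(round(a),[[round(60*(np.sin(a0+i)-np.sin(a0)),1),round(60*(np.cos(a0+i)-np.cos(a0)),1)] for i in inc])
E
```

```text
[0.58199364 0.07077235 0.1405107 ] [ 4.03874311 -0.82238693 -1.53215292] [-0.24698773 -0.63636434 -0.0447141 ]
0.05966833919166634 -55.77539463119411
-56 [[np.float64(5.2), np.float64(6.6)], [np.float64(12.0), np.float64(13.0)], [np.float64(19.8), np.float64(18.3)], [np.float64(28.3), np.float64(22.4)], [np.float64(36.3), np.float64(24.8)], [np.float64(41.5), np.float64(25.7)], [np.float64(44.6), np.float64(26.0)], [np.float64(46.7), np.float64(26.2)], [np.float64(48.8), np.float64(26.2)], [np.float64(50.9), np.float64(26.2)], [np.float64(53.0), np.float64(26.2)], [np.float64(54.0), np.float64(26.1)]]
4 [[np.float64(8.3), np.float64(-1.2)], [np.float64(17.3), np.float64(-3.9)], [np.float64(25.8), np.float64(-8.0)], [np.float64(33.5), np.float64(-13.4)], [np.float64(39.6), np.float64(-19.1)], [np.float64(43.0), np.float64(-23.1)], [np.float64(44.9), np.float64(-25.6)], [np.float64(46.0), np.float64(-27.4)], [np.float64(47.1), np.float64(-29.1)], [np.float64(48.2), np.float64(-31.0)], [np.float64(49.1), np.float64(-32.8)], [np.float64(49.6), np.float64(-33.7)]]
64 [[np.float64(3.1), np
[... 1146 characters left out ...]
t64(23.1)], [np.float64(-44.9), np.float64(25.6)], [np.float64(-46.0), np.float64(27.4)], [np.float64(-47.1), np.float64(29.1)], [np.float64(-48.2), np.float64(31.0)], [np.float64(-49.1), np.float64(32.8)], [np.float64(-49.6), np.float64(33.7)]]
244 [[np.float64(-3.1), np.float64(7.8)], [np.float64(-5.3), np.float64(16.9)], [np.float64(-6.0), np.float64(26.3)], [np.float64(-5.2), np.float64(35.7)], [np.float64(-3.3), np.float64(43.9)], [np.float64(-1.5), np.float64(48.8)], [np.float64(-0.2), np.float64(51.7)], [np.float64(0.7), np.float64(53.5)], [np.float64(1.7), np.float64(55.4)], [np.float64(2.7), np.float64(57.2)], [np.float64(3.8), np.float64(59.0)], [np.float64(4.4), np.float64(59.8)]]
```

Emit:
{"api": "servo_tool", "payload": {
  "deltas": [
    [[5.2, 6.6, 0, 0, 0, 0, -1], [12, 13, 0, 0, 0, 0, -1], [19.8, 18.3, 0, 0, 0, 0, -1], [28.3, 22.4, 0, 0, 0, 0, -1], [36.3, 24.8, 0, 0, 0, 0, -1], [41.5, 25.7, 0, 0, 0, 0, -1], [44.6, 26, 0, 0, 0, 0, -1], [46.7, 26.2, 0, 0, 0, 0, -1], [48.8, 26.2, 0, 0, 0, 0, -1], [50.9, 26.2, 0, 0, 0, 0, -1], [53, 26.2, 0, 0, 0, 0, -1], [54, 26.1, 0, 0, 0, 0, -1]]
  ]
}}

```text
t: 4.6
tcp_pos: [0.6033, 0.127, 0.1407]
ee_rot: [2.073, 2.353, 0.005]
force: [11.8, -4.3, -5.5]
gripper_width: 0.267
grasp_force: 25.0
```

Emit:
{"api": "servo_tool", "payload": {
  "deltas": [
    [[8.5, -0.5, 0, 0, 0, 0, -1], [17.8, -2.4, 0, 0, 0, 0, -1], [26.8, -6, 0, 0, 0, 0, -1], [34.5, -10.9, 0, 0, 0, 0, -1], [40.6, -16.6, 0, 0, 0, 0, -1], [44, -20.6, 0, 0, 0, 0, -1], [45.9, -23.1, 0, 0, 0, 0, -1], [47, -24.9, 0, 0, 0, 0, -1], [48.1, -26.6, 0, 0, 0, 0, -1], [49.2, -28.5, 0, 0, 0, 0, -1], [50.1, -30.3, 0, 0, 0, 0, -1], [50.6, -31.2, 0, 0, 0, 0, -1]]
  ]
}}

```text
t: 5.8
tcp_pos: [0.5646, 0.1739, 0.1406]
ee_rot: [2.075, 2.356, 0.003]
force: [9.4, -1.0, -4.3]
gripper_width: 0.264
grasp_force: 25.0
```

```bash
python3 - <<'E'
from plant import get_state
s=get_state();print(s["tcp_pos"],s["force"],s["moment"])
E
```

```text
[0.56458539 0.17393158 0.14055077] [ 9.41688375 -0.95915978 -4.26135628] [-0.39841047 -1.28639293  0.01033243]
```

Emit:
{"api": "servo_tool", "payload": {
  "deltas": [
    [[3.1, -7.8, 0, 0, 0, 0, -1], [5.3, -16.9, 0, 0, 0, 0, -1], [6, -26.3, 0, 0, 0, 0, -1], [5.2, -35.7, 0, 0, 0, 0, -1], [3.3, -43.9, 0, 0, 0, 0, -1], [1.5, -48.8, 0, 0, 0, 0, -1], [0.2, -51.7, 0, 0, 0, 0, -1], [-0.7, -53.5, 0, 0, 0, 0, -1], [-1.7, -55.4, 0, 0, 0, 0, -1], [-2.7, -57.2, 0, 0, 0, 0, -1], [-3.8, -59, 0, 0, 0, 0, -1], [-4.4, -59.8, 0, 0, 0, 0, -1]]
  ]
}}

```text
t: 7.0
tcp_pos: [0.5043, 0.162, 0.1404]
ee_rot: [-2.076, -2.357, 0.0]
force: [3.4, 0.8, -1.9]
gripper_width: 0.266
grasp_force: 25.0
```

Emit:
{"api": "servo_tool", "payload": {
  "deltas": [
    [[-3.1, -4.2, 0, 0, 0, 0, -1], [-6.6, -8.1, 0, 0, 0, 0, -1], [-10.4, -11.7, 0, 0, 0, 0, -1], [-13.7, -14.4, 0, 0, 0, 0, -1], [-15.4, -15.6, 0, 0, 0, 0, -1], [-17.1, -16.8, 0, 0, 0, 0, -1], [-18.8, -17.9, 0, 0, 0, 0, -1], [-20.6, -18.9, 0, 0, 0, 0, -1], [-22.5, -19.9, 0, 0, 0, 0, -1], [-23.4, -20.4, 0, 0, 0, 0, -1]]
  ]
}}

```text
t: 8.0
tcp_pos: [0.4873, 0.1362, 0.1404]
ee_rot: [2.076, 2.357, 0.001]
force: [6.0, -0.2, -4.2]
gripper_width: 0.264
grasp_force: 25.0
```

Emit:
{"api": "servo_tool", "payload": {
  "deltas": [
    [[-1.9, -0.9, 0, 0, 0, 0, -1], [-3.8, -1.7, 0, 0, 0, 0, -1], [-5.8, -2.5, 0, 0, 0, 0, -1], [-7.8, -3.1, 0, 0, 0, 0, -1], [-9.8, -3.8, 0, 0, 0, 0, -1], [-11.8, -4.3, 0, 0, 0, 0, -1], [-13.8, -4.8, 0, 0, 0, 0, -1], [-15.9, -5.2, 0, 0, 0, 0, -1]]
  ]
}}

```text
t: 8.8
tcp_pos: [0.4844, 0.1201, 0.1404]
ee_rot: [2.076, 2.357, 0.002]
force: [5.6, 0.2, -3.8]
gripper_width: 0.268
grasp_force: 25.0
```

```bash
python3 - <<'E'
from plant import get_state
s=get_state();print(s["tcp_pos"],s["force"],s["moment"])
from plant import cams
from h import *
for n in("scene","top"):
    a=cv2.cvtColor(cams.camera(n)["color"],cv2.COLOR_RGB2BGR); cv2.imwrite(f"pics/{n}2.png",a)
    u,v=px(n,[.56,.06,.06])[0].astype(int); c=a[v-40:v+40,u-50:u+50]
    globals()[n]=cv2.resize(c,(400,320),interpolation=cv2.INTER_CUBIC)
cv2.imwrite("pics/g2.png",np.hstack([scene,top]))
E
```

```text
[0.4843748  0.12012542 0.14043766] [ 5.63523182  0.24412043 -3.76523442] [ 0.06776071 -0.94744695 -0.02546661]
```

View pics/g2.png

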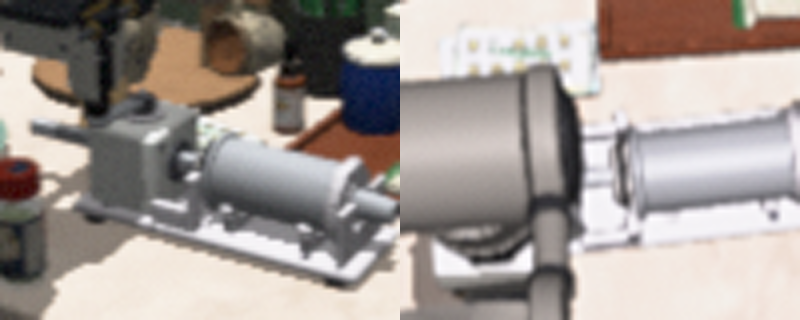

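Emit:
{"api": "servo_tool", "payload": {
  "deltas": [
    [[-2.6, -0.4, 0, 0, 0, 0, -1], [-5.2, -0.7, 0, 0, 0, 0, -1], [-7.8, -0.8, 0, 0, 0, 0, -1], [-10.4, -0.9, 0, 0, 0, 0, -1], [-13, -0.8, 0, 0, 0, 0, -1], [-15.6, -0.7, 0, 0, 0, 0, -1], [-18.2, -0.4, 0, 0, 0, 0, -1], [-20.8, 0, 0, 0, 0, 0, -1], [-23.4, 0.5, 0, 0, 0, 0, -1], [-25.9, 1.1, 0, 0, 0, 0, -1], [-28.4, 1.9, 0, 0, 0, 0, -1], [-30.9, 2.7, 0, 0, 0, 0, -1]]
  ]
}}

```text
t: 10.1
tcp_pos: [0.4907, 0.0904, 0.1404]
ee_rot: [-2.076, -2.357, -0.002]
force: [4.5, 4.5, -3.8]
gripper_width: 0.265
grasp_force: 25.0
```

```bash
python3 - <<'E'
from plant import cams
from h import *
a=cv2.cvtColor(cams.camera("scene")["color"],cv2.COLOR_RGB2BGR); b=cv2.imread("pics/scene0.png"); o=cv2.imread("pics/scene2.png")
u,v=px("scene",[.56,.06,.06])[0].astype(int)
cv2.imwrite("pics/g3.png",np.hstack([cv2.resize(i[v-25:v+25,u-25:u+25],(260,260),interpolation=cv2.INTER_CUBIC) for i in(b,o,a)]))
E
```

```text
(no output)
```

View pics/g3.png

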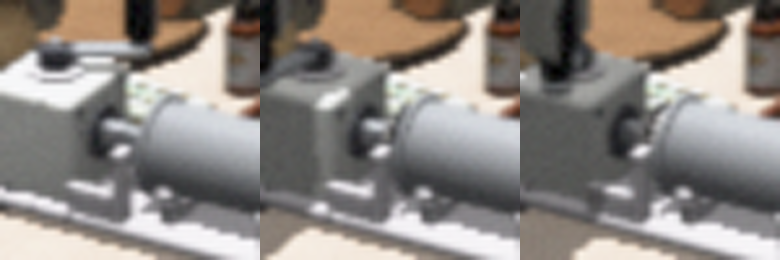

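Emit:
{"api": "servo_tool", "payload": {
  "deltas": [
    [[0, 0, 0, 0, 0, 0, -0.1], [0, 0, 0, 0, 0, 0, -0.1], [0, 0, 0, 0, 0, 0, -0.1], [0, 0, 0, 0, 0, 0, -0.1], [0, 0, -10, 0, 0, 0, -0.1], [0, 0, -30, 0, 0, 0, -0.1], [0, 0, -60, 0, 0, 0, 0], [0, 0, -80, 0, 0, 0, 1], [0, 0, -80, 0, 0, 0, 1]]
  ]
}}

```text
t: 11.05
tcp_pos: [0.4921, 0.0897, 0.2239]
ee_rot: [2.073, 2.354, 0.007]
force: [1.0, -0.2, 0.2]
gripper_width: 0.625
grasp_force: 0.0
```

```bash
python3 - <<'E'
from h import *
print(go([.562,-.025,.17],.126))
print(go([.562,-.025,.041],.126))
E
```

```text
(array([-122.6,   54.4,   54.3]), array([0.37, 0.03, 0.05]))
(array([-122.5,   53.6,  183.3]), array([0.37, 0.03, 0.05]))
```

Emit:
{"api": "servo_tool", "payload": {
  "deltas": [
    [[-45, 20, 0, 0, 0, 0, 1], [-90, 40, 0, 0, 0, 0, 1], [-122, 54, 20, 0, 0, 0, 1], [-122, 54, 60, 0, 0, 0, 1], [-122, 54, 75, 0, 0, 0, 1], [-122, 54, 75, 0, 0, 0, 1], [-122, 54, 75, 0, 0, 0, 1]]
  ]
}}

```text
t: 11.75
tcp_pos: [0.5596, -0.0245, 0.1455]
ee_rot: [-2.076, -2.357, 0.0]
force: [0.8, -0.5, 1.0]
gripper_width: 1.0
grasp_force: 0.0
```

```bash
python3 - <<'E'
from plant import cams,get_state
from h import *
print(get_state()["gripper_width"],go([.562,-.025,.041],.126))
for n in("scene","top"):
    a=cv2.cvtColor(cams.camera(n)["color"],cv2.COLOR_RGB2BGR)
    u,v=px(n,[.56,.02,.06])[0].astype(int); c=a[v-40:v+40,u-50:u+50]
    globals()[n]=cv2.resize(c,(400,320),interpolation=cv2.INTER_CUBIC)
cv2.imwrite("pics/g4.png",np.hstack([scene,top]))
E
```

```text
0.9996900137413456 (array([ -0.8,   2.4, 104.5]), array([-0.02, -0.01,  0.05]))
```

View pics/g4.png

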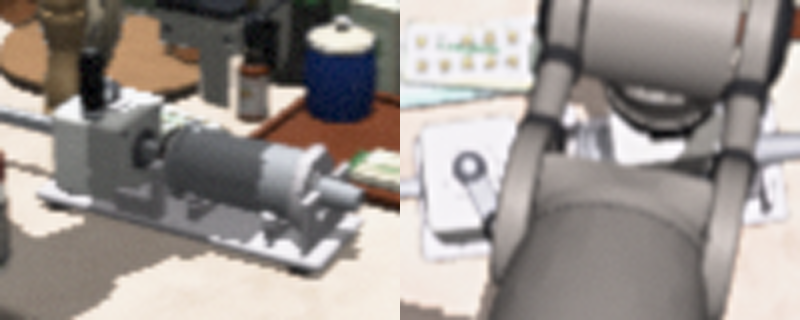

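The crank and knob are clear of the barrel, and a grey disc shows between the case and the mouth at about (590,140) in the right half. Descending onto the tube.

Emit:
{"api": "servo_tool", "payload": {
  "deltas": [
    [[-1, 2.4, 35, 0, 0, 0, 1], [-1, 2.4, 70, 0, 0, 0, 1], [-1, 2.4, 95, 0, 0, 0, 1], [-1, 2.4, 104, 0, 0, 0, 1], [-1, 2.4, 104, 0, 0, 0, 0], [-1, 2.4, 104, 0, 0, 0, -1], [-1, 2.4, 104, 0, 0, 0, -1], [-1, 2.4, 104, 0, 0, 0, -1], [-1, 2.4, 104, 0, 0, 0, -1], [-1, 2.4, 104, 0, 0, 0, -1], [-1, 2.4, 104, 0, 0, 0, -1]]
  ],
  "force": 25
}}

```text
t: 12.95
tcp_pos: [0.5625, -0.0254, 0.0427]
ee_rot: [2.075, 2.357, 0.001]
force: [-1.6, 0.2, 6.5]
gripper_width: 0.698
grasp_force: 25.0
```

Emit:
{"api": "servo_tool", "payload": {
  "deltas": [
    [[0, 0, 0, 0, 0, 0, -1], [0, 0, 0, 0, 0, 0, -1], [0, 0, -2, 0, 0, 0, -1], [0, 0, -5, 0, 0, 0, -1], [0, 0, -8, 0, 0, 0, -1], [0, 0, -12, 0, 0, 0, -1]]
  ],
  "force": 50
}}

```text
t: 13.55
tcp_pos: [0.5619, -0.0252, 0.0534]
ee_rot: [-2.076, -2.357, 0.0]
force: [0.7, 0.1, -2.5]
gripper_width: 0.701
grasp_force: 50.0
```

Emit:
{"api": "servo_tool", "payload": {
  "deltas": [
    [[0, 0, -8, 0, 0, 0, -1], [0, 0, -18, 0, 0, 0, -1], [0, 0, -30, 0, 0, 0, -1], [0, 0, -45, 0, 0, 0, -1], [0, 0, -65, 0, 0, 0, -1], [0, 0, -85, 0, 0, 0, -1], [0, 0, -95, 0, 0, 0, -1], [0, 0, -95, 0, 0, 0, -1], [0, 0, -95, 0, 0, 0, -1], [0, 0, -95, 0, 0, 0, -1]]
  ]
}}

```text
t: 14.55
tcp_pos: [0.5614, -0.0252, 0.1473]
ee_rot: [-2.075, -2.356, 0.002]
force: [-0.0, -0.0, -4.4]
gripper_width: 0.699
grasp_force: 50.0
```

```bash
python3 - <<'E'
from plant import get_state
from h import *
print(get_state()["force"],get_state()["moment"])
# barrel origin under tool; barrel_mid 26 mm towards nozzle (-y); put mid on tray centre
t=np.array([.508,-.394]); yaw=-.05
o=t+.026*np.array([-np.sin(yaw),np.cos(yaw)]); print(o,go([*o,.13],yaw))
E
```

```text
[-0.01616455 -0.0220989  -4.41510766] [ 0.0608851   0.07843643 -0.00135939]
[ 0.50929946 -0.36803249] (array([-333.5,  -95. ,   17.3]), array([-0.12, -0.03, 10.13]))
```

Emit:
{"api": "servo_tool", "payload": {
  "deltas": [
    [[-25, -8, 0, 0, 0, 1, -1], [-65, -20, 0, 0, 0, 2, -1], [-110, -32, 0, 0, 0, 3.5, -1], [-155, -45, 0, 0, 0, 5, -1], [-200, -58, 0, 0, 0, 6.5, -1], [-245, -71, 0, 0, 0, 8, -1], [-285, -82, 0, 0, 0, 9.5, -1], [-315, -90, 10, 0, 0, 10, -1], [-334, -95, 17, 0, 0, 10, -1], [-334, -95, 17, 0, 0, 10, -1], [-334, -95, 17, 0, 0, 10, -1], [-334, -95, 17, 0, 0, 10, -1]]
  ]
}}

```text
t: 15.75
tcp_pos: [0.5105, -0.3671, 0.1313]
ee_rot: [-2.272, -2.169, -0.001]
force: [-0.8, -0.2, -4.9]
gripper_width: 0.697
grasp_force: 50.0
```

```bash
python3 - <<'E'
from plant import cams,get_state
from h import *
yaw=-.05;o=[.5093,-.368]
print(get_state()["gripper_width"],go([*o,.020],yaw))
for n in("scene","top"):
    a=cv2.cvtColor(cams.camera(n)["color"],cv2.COLOR_RGB2BGR)
    u,v=px(n,[.51,-.39,.06])[0].astype(int); c=a[v-60:v+60,u-75:u+75]
    globals()[n]=cv2.resize(c,(400,320),interpolation=cv2.INTER_CUBIC)
cv2.imwrite("pics/g5.png",np.hstack([scene,top]))
E
```

```text
0.6972082187802403 (array([ -1. ,  -1.1, 111.3]), array([-0.02, -0.06,  0.21]))
```

View pics/g5.png

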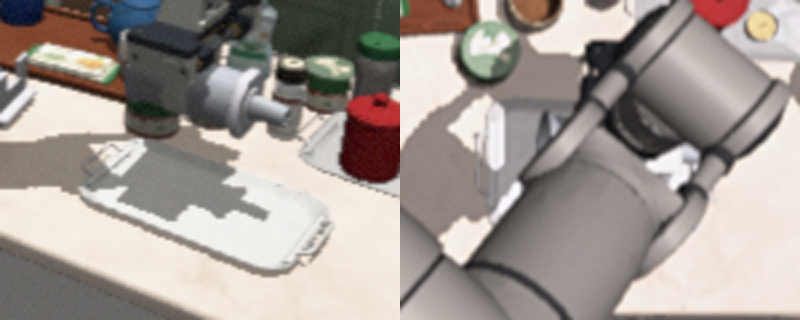

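The barrel hangs level over the tray, with its shadow centred on it. Lowering.

Emit:
{"api": "servo_tool", "payload": {
  "deltas": [
    [[-1, -1, 35, 0, 0, 0, -1], [-1, -1, 70, 0, 0, 0, -1], [-1, -1, 90, 0, 0, 0, -1], [-1, -1, 100, 0, 0, 0, -1], [-1, -1, 104, 0, 0, 0, -1], [-1, -1, 106, 0, 0, 0, -1], [-1, -1, 107, 0, 0, 0, -1], [-1, -1, 107, 0, 0, 0, -1]]
  ]
}}

```text
t: 16.65
tcp_pos: [0.5095, -0.37, 0.0254]
ee_rot: [2.273, 2.167, 0.0]
force: [-0.9, 0.3, -4.1]
gripper_width: 0.698
grasp_force: 50.0
```

Emit:
{"api": "servo_tool", "payload": {
  "deltas": [
    [[0, 0, 1, 0, 0, 0, -1], [0, 0, 2, 0, 0, 0, -1], [0, 0, 3, 0, 0, 0, -1], [0, 0, 3.5, 0, 0, 0, -1], [0, 0, 3.5, 0, 0, 0, -1]]
  ]
}}

```text
t: 17.15
tcp_pos: [0.5091, -0.3697, 0.0213]
ee_rot: [2.274, 2.168, 0.0]
force: [-0.8, -0.6, -0.1]
gripper_width: 0.698
grasp_force: 50.0
```

Emit:
{"api": "servo_tool", "payload": {
  "deltas": [
    [[0, 0, 0.5, 0, 0, 0, 0.5], [0, 0, 0.5, 0, 0, 0, 0.6], [0, 0, 0.5, 0, 0, 0, 0.8], [0, 0, 0, 0, 0, 0, 1], [0, 0, 0, 0, 0, 0, 1], [0, 0, 0, 0, 0, 0, 1], [0, 0, -20, 0, 0, 0, 1], [0, 0, -60, 0, 0, 0, 1], [0, 0, -110, 0, 0, 0, 1], [0, 0, -160, 0, 0, 0, 1], [0, 0, -200, 0, 0, 0, 1], [0, 0, -200, 0, 0, 0, 1]]
  ]
}}

```text
t: 18.35
tcp_pos: [0.5111, -0.3714, 0.2282]
ee_rot: [2.265, 2.159, 0.001]
force: [0.0, 0.2, -0.2]
gripper_width: 0.999
grasp_force: 0.0
```

Emit:
{"api": "servo_tool", "payload": {
  "deltas": [
    [[160, -100, 0, 0, 0, 0, 1], [160, -100, 0, 0, 0, 0, 1], [160, -100, 0, 0, 0, 0, 1], [160, -100, 0, 0, 0, 0, 1], [160, -100, 0, 0, 0, 0, 1], [160, -100, 0, 0, 0, 0, 1], [160, -100, 0, 0, 0, 0, 1]]
  ]
}}

```text
t: 19.05
tcp_pos: [0.4175, -0.206, 0.2208]
ee_rot: [2.274, 2.167, 0.0]
force: [-0.1, -0.3, -0.2]
gripper_width: 0.997
grasp_force: 0.0
```

```bash
python3 - <<'E'
from plant import cams
from h import *
a=cv2.cvtColor(cams.camera("top")["color"],cv2.COLOR_RGB2BGR)
cv2.imwrite("pics/g6.png",cv2.resize(a[130:260,180:440],(780,390),interpolation=cv2.INTER_CUBIC))
E
```

```text
(no output)
```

View pics/g6.png

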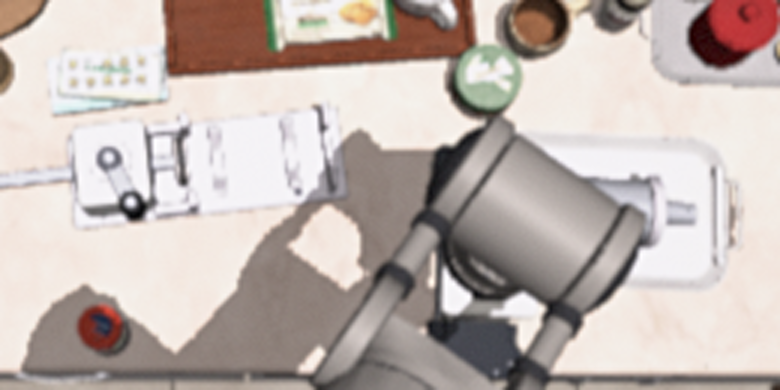

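The barrel lies lengthwise in the tray, with its nozzle tip at (697,210). The middle of the barrel is within about 1 cm of the tray's centre, the jar stands untouched and the robot is clear.

```bash
python3 -c "
from plant import workorder
print(workorder.hand_in())"
```

```text
the job is handed in; nothing more can be done
None
```

I wound the piston back until the crank went light, then lifted the barrel out and laid it lengthwise about 1 cm from the middle of the steel tray. The job was handed in at about 19 s; `hand_in()` returned no verdict. I touched neither the plate, the pepper mill nor the spice jar, but only the jar showed in my last picture.

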